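# Hang the rinsed cup on the drying peg and press it home

### The job

Take the empty ceramic cup that lies on its side on the turntable and set it upside down over the upright peg of the drying stand; set it down, do not let it drop. Then press down on the upturned cup until the stand's stiff seat plate is fully home and leave the cup standing there. Do not disturb the tin, brush, rake and comb.

Things in the scene. Friction and masses are not known exactly. Their poses are not given: they have to be found in the camera images.
- cup: White ceramic straight-sided cup without handle, 60 mm outside diameter, 95 mm long, wall 4 mm (52 mm bore), base 6 mm thick, about 0.2 kg. Origin: centre of the outside of its closed base; z axis along the cup to its open mouth. Starts lying on its side on the turntable between two low strips, mouth to the left and somewhat towards the robot (1.65 to 2.55 rad from +x towards +y).
- cup_mid (a point): Point on the cup's axis halfway along it, 47.5 mm from base and rim; axes as the cup's.
- cup_rim (a point): Centre of the cup's mouth, in the plane of its rim; axes as the cup's.
- turntable: White round turntable, 200 mm diameter, top surface 30 mm above the table, origin at the centre of its underside. Turns stiffly about its axis; no need to turn it. Two black rubber strips 85 mm long, 6 mm wide, 7 mm high, 43 mm apart between centres, lie on it along its x axis; the cup rests on the turntable's surface between them.
- stand: Drying stand, fixed to the table: round aluminium foot 124 mm across and 18 mm high, with a grey upright peg of 42 mm diameter with a domed tip, and a round steel seat plate around the peg. Origin at the centre of the foot's underside, z up.
- peg_tip (a point): Top of the peg on its axis, 106 mm above the table.
- seat_top (a point): Centre of the upper face of the seat plate, on the peg's axis. The plate is 92 mm across, 6 mm thick; its upper face is 38 mm above the table at the start and 24 mm when fully home.
- seat (a joint): Travel of the seat plate down the peg: 0 raised (as at the start), 0.014 m fully home. It is stiff, about 9 N moves it (10 to 15 N press it home), it has no spring and stays where it is pushed; the cup's weight alone does not move it.
- tin: Closed aluminium tin, 69 mm diameter, 45 mm high, bystander. Origin at the centre of its underside.
- brush: Lavender plastic hairbrush lying bristles down, 180 mm long, 62 mm wide, 33 mm high, bystander. Origin at table level near its middle; x axis towards its head.
- rake: Steel grooming rake lying flat, 172 mm long, head 75 mm wide, up to 14 mm high, bystander. Origin at table level near its middle; x axis towards its teeth.
- comb: Walnut comb lying flat, 130 mm by 36 mm, 6 mm thick, bystander. Origin at the centre of its underside; x axis along it.
Not all that is in view belongs to the job. Leave any purple or yellow look-alike of the cup alone.

How it is judged (in metres and radians):
On the way, in this order (a step that is already met when the one before it is completed fails the run):
1. the cup is upside down over the peg, its rim within 20 mm of the seat plate, which is still raised (angle between cup's own z axis and vertical above 3 rad and horizontal distance between cup_mid and peg_tip below 0.008 m and z of cup_rim in the frame of seat_top below 0.02 m and value of joint seat below 0.006 m), for 0.1 s.
2. the upturned cup is pressed down until the seat plate is home (angle between cup's own z axis and vertical above 3 rad and horizontal distance between cup_mid and peg_tip below 0.008 m and value of joint seat above 0.012 m and z of cup_rim in the frame of seat_top below 0.004 m), for 0.1 s.
At the end, for the whole second after the job is handed in: The cup stands at rest upside down (within 8 degrees of upright) over the peg, its axis within 8 mm of the peg's, its rim on the seat plate (within 4 mm), and the seat plate is pushed down at least 12 of its 14 mm (all of step 2 and linear speed of cup below 0.02 m/s); the robot touches nothing.
It fails at once if the cup falls freely faster than 0.45 m/s (dropped from more than about 10 mm) (contact force between the fingers and cup below 0.05 N and linear speed of cup above 0.45 m/s).
It fails at once if the tin is moved more than 20 mm (distance of tin from where it was at the start of the episode above 0.02 m).
It fails at once if the brush is moved more than 20 mm (distance of brush from where it was at the start of the episode above 0.02 m).
It fails at once if the rake is moved more than 20 mm (distance of rake from where it was at the start of the episode above 0.02 m).
It fails at once if the comb is moved more than 20 mm (distance of comb from where it was at the start of the episode above 0.02 m).
It also fails if it takes over 54 s, if anything falls off the work surface, if the arm or the gripper's body presses on something with over 40 N, if the wrist force passes 120 N, or if a joint passes its speed limit or range.

### The arm

A 6-joint arm with a two-finger parallel gripper is mounted at the origin on the work surface. World frame = base frame: x ahead of the robot, y to its left, z up, the work surface at z = 0. Lengths are in mm, angles in rad, forces in N, time in s.
With the tool pointing down it reaches from about 400 to 925 mm from the base axis. Payload 12.5 kg.
Tool frame: the origin (TCP) lies at the very end of the fingers, on their centre line; the grasp point (between the pads) lies behind it (env.grip_depth is the z of the grasp point in the tool frame, in mm); z points along the fingers, y is the line along which they close (so a half turn about z gives the same grasp; the last joint's range is limited). The gripper opens to 95 mm and grips with 3 to 60 N. Pads are 20 mm wide; open, the fingers measure 119 mm over their backs; the gripper's body (75 mm by 180 mm) begins 59 mm behind the grasp point.
Start: joints at [-1.297, 0.491, 1.559, -0, 1.092, -0.106], TCP at [231.733, -580.471, 214.661] pointing down, gripper open.
Joint ranges: [-3.1, 3.1], [-0.84, 2.19], [0.05, 2.79], [-1.13, 4.28], [0.06, 2.93], [-2.69, 2.69]. Speed limits (rad/s): [2.22, 2.22, 2.79, 3.14, 3.14, 3.14].

### API

Orientations are given as [roll, pitch, yaw] about the fixed x, y, z axes, in that order (R = Rz(yaw) Ry(pitch) Rx(roll)).
In Python, from cell import env, optics gives the robot as it stands.
- The arm moves only by the tool step_arm, never from a script. Its argument "moves" is a list of rows, each an object of numbers: "tx", "ty", "tz": the shift along the tool's x, y, z in mm; "roll": the turn about the tool's z in rad. In form: [{"tx": .., "ty": .., "tz": .., "roll": ..}, ...]. A call has 1 to 12 rows; each row is the pose to reach, as a shift and turn from the pose commanded when the call began, along the tool's axes at that moment; what a row does not reach only later rows make up. A row lasts 1/12 s, in which the tool goes at most 41.7 mm and 7.16 degrees, less where a joint would pass 70% of its speed; a pose out of reach is approached as far as the arm can. A call with a gripper value outside its range is refused whole. "grip" is the finger opening in mm, from 0 to 95.1, set as the call begins (left out, the last holds). The fingers move at their own pace and stop on an object; the grip force is fixed at half the most. Time passes only in rows, so rows that repeat a pose let the fingers close. It gives the time, the measured TCP pose, the force, the opening and the grip force at its end, in the units of the state.
- env.state(): the state, without advancing time (a new reading comes with each control period).
- optics.read_camera(name): name is "scene" or "top"; returns a dict with "pixels" (400x640x3 uint8, blue, green, red), "mtx" (3x3 intrinsics, pixels), "dist" ([k1, k2, p1, p2, k3] as OpenCV has them; the pictures are not rectified), "view" (4x4, takes a point from world to camera coordinates). Camera axes: x right, y down, z forward; pixel columns grow to the right and rows downward; lengths in mm; the calibration is good to about 2 mm. A picture is of the moment at which its call begins. There is no depth.
- env.job_done(): hands the job in; it is judged then, once.
The state is a dict: "t": time; "joints": joint angles; "qvel": joint speeds; "tau": joint torques, N m; "eef_pos": TCP position; "tcp_rot": TCP orientation; "ft_force": force on the tool from outside, world axes, zero at the start; "moment": the same for the moment, N m; "opening": opening from 0.0 (shut) to 1.0 (fully open); "grip_force": force on a finger pad.
Only numpy, scipy, OpenCV 4.12 (cv2) and the standard library are available. Lean on these libraries where they do the work, as an engineer would, in place of code of your own. Each camera call takes 0.05 s, during which the arm holds its last target. There are 200 camera calls.

## Working session

There is one attempt and no reset: what is moved stays moved. The work goes in short steps, Python scripts to look and compute and a tool call to move; the robot and the scene stay as the last step left them, time stands still between calls to the robot, and variables do not carry over. Pictures are saved under pics/ and viewed, at most 10 in all, crops included, and the job is handed in when it is done.

Besides the shell and the picture viewer there is one more tool, called after "Request:" as name([rows], argument=value, ...), one row to a line, values as JSON. step_arm: Moves the arm, as the interface text tells. Its arguments: {"type":"object","properties":{"moves":{"type":"array"},"grip":{"type":"number"}},"required":["moves"]}

```bash
ls; mkdir -p pics
python3 - <<'E'
from cell import env, optics
import cv2
for n in("scene","top"):
    c=optics.read_camera(n); cv2.imwrite(f"pics/{n}0.png",c["pixels"]); print(n,c["mtx"].round(1).tolist(),c["dist"],c["view"].round(3).tolist())
print(env.grip_depth, env.state())
E
```

```text
pics
scene [[384.0, 0.0, 319.5], [0.0, 384.0, 200.0], [0.0, 0.0, 1.0]] [-0.03709533  0.          0.          0.          0.        ] [[0.559, 0.829, -0.02, -246.925], [0.566, -0.398, -0.722, -279.81], [-0.606, 0.392, -0.692, 1401.523], [0.0, 0.0, 0.0, 1.0]]
top [[457.8, 0.0, 318.1], [0.0, 457.8, 194.2], [0.0, 0.0, 1.0]] [-0.1012896  0.         0.         0.         0.       ] [[-0.007, -1.0, 0.019, -116.01], [-0.989, 0.004, -0.151, 587.711], [0.151, -0.02, -0.988, 974.74], [0.0, 0.0, 0.0, 1.0]]
-18.8 {'t': 0.1, 'joints': array([-1.29662741e+00,  4.91516189e-01,  1.55936608e+00, -1.40782041e-05,
        1.09171169e+00, -1.05633676e-01]), 'qvel': array([ 0.00070238, -0.00287875, -0.00069151, -0.00020669,  0.0011451 ,
       -0.00139465]), 'tau': array([ 2.66123963e-03, -6.13626623e+01, -2.58605182e+01,  6.93205814e-02,
        4.69815591e-02, -2.13676782e-05]), 'eef_pos': array([ 231.65277448, -580.26154025,  214.11740541]), 'tcp_rot': array([-3.14059562e+00, -9.31574366e-05,  3.79809045e-01]), 'ft_force': array([-0.07196099,  0.79126463,  0.6450065 ]), 'moment': array([-0.03953031,  0.050761  , -0.00154084]), 'grip_force': 0.0, 'opening': 0.9987405818135155}
```

View pics/scene0.png

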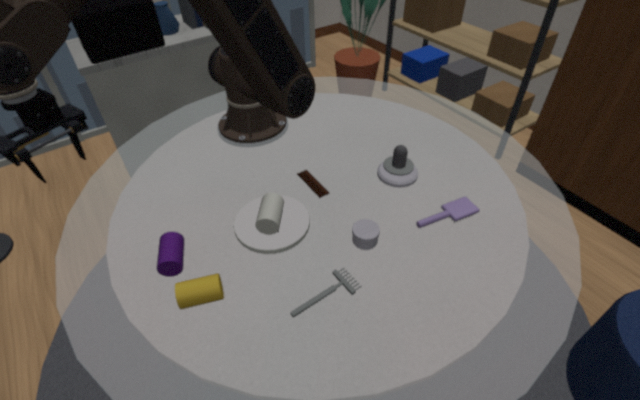

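View pics/top0.png

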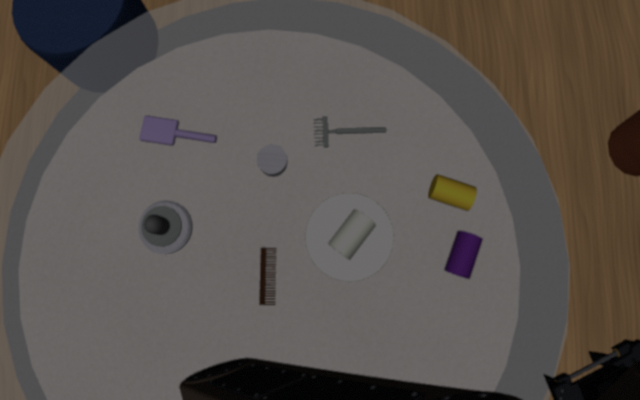

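Candidates for the cup: a white cylinder at scene (270,213) / top (352,234), a purple one at scene (171,254) / top (463,254), and a yellow one at scene (199,290) / top (452,192). I choose the white one on the turntable. The peg is at scene (400,155) / top (155,225). The next crop checks the cup, and I measure at the same time.

```bash
cat > h.py <<'E'
import cv2, numpy as np
from cell import env, optics
def cam(n): return optics.read_camera(n)
def ray(c,uv):
    p=cv2.undistortPoints(np.array([[uv]],float),c["mtx"],c["dist"])[0,0]
    R,t=c["view"][:3,:3],c["view"][:3,3]
    return -R.T@t, R.T@np.array([*p,1.])
def onz(c,uv,z):
    o,d=ray(c,uv); return o+d*(z-o[2])/d[2]
def two(c1,u1,c2,u2):
    (a,d),(b,e)=ray(c1,u1),ray(c2,u2)
    s=np.linalg.lstsq(np.c_[d,-e],b-a,rcond=None)[0]; p,q=a+s[0]*d,b+s[1]*e
    return (p+q)/2,np.linalg.norm(p-q)
def proj(c,p):
    R,t=c["view"][:3,:3],c["view"][:3,3]
    return cv2.projectPoints(np.array(p,float).reshape(-1,1,3),cv2.Rodrigues(R)[0],t,c["mtx"],c["dist"])[0][:,0]
E
python3 - <<'E'
from h import *
t=cam("top");s=cam("scene")
T=cv2.resize(t["pixels"][185:290,295:405],None,fx=4,fy=4,interpolation=cv2.INTER_CUBIC)
S=cv2.resize(s["pixels"][180:260,225:315],None,fx=4,fy=4,interpolation=cv2.INTER_CUBIC)
P=cv2.resize(t["pixels"][190:265,130:205],None,fx=4,fy=4,interpolation=cv2.INTER_CUBIC)
Q=cv2.resize(s["pixels"][135:195,365:430],None,fx=4,fy=4,interpolation=cv2.INTER_CUBIC)
o=np.zeros((740,810,3),np.uint8)
for im,(x,y) in((T,(0,0)),(S,(445,0)),(P,(0,425)),(Q,(445,425))): o[y:y+im.shape[0],x:x+im.shape[1]]=im
o=np.clip(o[:,:].astype(int)*1.6,0,255).astype(np.uint8)
cv2.imwrite("pics/crop.png",cv2.resize(o,(650,594)))
g=t["pixels"]; print(g[234,345:380].tolist()[::4], g[225,350],g[250,310:320:3], g[225,140:195:4].tolist())
E
```

```text
[[103, 106, 107], [106, 107, 109], [105, 106, 108], [102, 106, 107], [92, 98, 97], [75, 80, 79], [84, 85, 86], [107, 107, 109], [107, 106, 109]] [ 99 104 104] [[107 107 109]
 [106 107 108]
 [106 106 108]
 [107 107 109]] [[90, 86, 87], [53, 54, 53], [55, 54, 54], [53, 51, 52], [39, 39, 39], [26, 25, 25], [16, 16, 15], [18, 16, 17], [66, 67, 65], [66, 67, 64], [60, 61, 59], [99, 93, 96], [83, 79, 80], [73, 74, 76]]
```

View pics/crop.png

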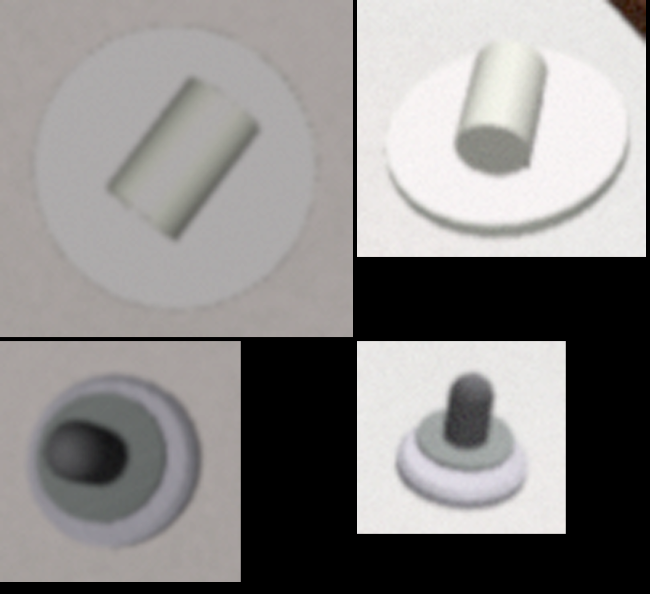

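The crop shows the white cup with its closed base facing the scene camera, about (267,226), so the mouth points left and towards the robot. The seat disc is at about (162,226) in the top view. Now to turn pixels into positions.

Run:
```python
from h import *
t=cam("top");s=cam("scene")
k=4*650/810
cs=[(295+x/k,185+y/k) for x,y in((192,77),(260,128),(176,240),(107,186))]
P=[onz(t,c,60) for c in cs]
b=(P[0]+P[1])/2;m=(P[2]+P[3])/2
print("corner pts",np.round(P,1).tolist(),"\nbase",b,"rim",m,"len",np.linalg.norm(b-m),"w",np.linalg.norm(P[0]-P[1]),np.linalg.norm(P[2]-P[3]),"yaw",np.arctan2(*(m-b)[1::-1]))
print("base from scene",onz(s,(225+(494-357)/k,180+149/k),60))
# mask version: cup has G-B tint
for n,c,roi in(("top",t,(205,262,320,385)),("scene",s,(185,235,250,292))):
    g=cv2.GaussianBlur(c["pixels"],(5,5),0).astype(int);M=((g[...,1]-g[...,0])>=3).astype(np.uint8)
    Z=np.zeros_like(M);r=roi;Z[r[0]:r[1],r[2]:r[3]]=M[r[0]:r[1],r[2]:r[3]]
    q=max(cv2.findContours(Z,0,2)[0],key=cv2.contourArea);R=cv2.minAreaRect(q);print(n,R,cv2.contourArea(q),"centre",onz(t if n=="top" else s,R[0],60))
    bp=[onz(c,p,60) for p in cv2.boxPoints(R)];print(np.round(bp,1).tolist())
# peg
tips=[]
for n,c,roi in(("top",t,(190,265,130,205)),("scene",s,(135,195,365,430))):
    r=roi;g=c["pixels"][r[0]:r[1],r[2]:r[3]].max(2)
    lim=[(48,72),(60,130)][n=="scene"]
    if n=="scene": print(n,c["pixels"][140:190:3,400].max(1), c["pixels"][170,375:420:3].max(1))
    else: print(c["pixels"][200:255:3,170].max(1))
    M=(g<45).astype(np.uint8);q=max(cv2.findContours(M,0,2)[0],key=cv2.contourArea)+[r[2],r[0]]
    M2=(g<(78)).astype(np.uint8);q2=cv2.convexHull(max(cv2.findContours(M2,0,2)[0],key=cv2.contourArea)+[r[2],r[0]])
    R=cv2.minAreaRect(q);e=cv2.fitEllipse(q2);print(n,"peg",R,cv2.boundingRect(q),"seat",e,onz(c,e[0],38))
# turntable check: edge circle seen in top
tt=[onz(t,(295+x/k,185+y/k),30) for x,y in((34,167),(317,167),(175,24),(175,309))];print(np.round(tt,1).tolist())
```

```text
corner pts [[551.8, -199.4, 60.0], [516.6, -245.2, 60.0], [441.4, -186.6, 60.0], [478.0, -140.5, 60.0]] 
base [ 534.16264823 -222.26954874   60.        ] rim [ 459.72691541 -163.55152154   60.        ] len 94.8076212064509 w 57.77137987990981 58.83595268426326 yaw 2.4736925402792767
base from scene [ 534.75291404 -216.03392425   60.        ]
top ((357.8974914550781, 238.31231689453125), (10.896125793457031, 45.32563400268555), 38.1572265625) 411.5 centre [ 487.57419073 -204.90744395   60.        ]
[[456.7, -164.7, 60.0], [533.7, -227.1, 60.0], [518.8, -245.6, 60.0], [442.0, -183.0, 60.0]]
scene ((269.8734436035156, 212.09959411621094), (22.99639129638672, 42.38550567626953), 14.931416511535645) 824.0 centre [ 494.02739096 -187.59315958   60.        ]
[[523.8, -250.3, 60.0], [405.6, -157.0, 60.0], [461.5, -119.1, 60.0], [572.1, -214.7, 60.0]]
[94 87 93 69 67 68 68 62 55 55 64 66 66 65 64 90 95 93 98]
top peg ((158.5, 224.5), (19.0, 21.0), 90.0) (148, 215, 22, 20) seat ((161.3294219970703, 225.85494995117188), (39.58222198486328, 40.70750045776367), 51.811729431152344) [518.24285608 231.59534291  38.        ]
scene [144 142  77  66  54  47  47  45  45  48 103  97 127 142 133  92 137] [145 118 142 133  90 103 103 105 102 105 107 105 100 136 139]
scene peg ((398.8653564453125, 159.17308044433594), (11.570852279663086, 14.512594223022461), 11.309932708740234) (393, 151, 13, 16) seat ((399.1168212890625, 157.43028259277344), (15.302654266357422, 23.304580688476562), 6.984079837799072) [495.08689151 260.02347866  38.        ]
[[492.9, -91.1, 30.0], [491.4, -289.1, 30.0], [593.1, -191.1, 30.0], [394.4, -187.8, 30.0]]
```

Run:
```python
from h import *
t=cam("top");s=cam("scene")
print("foot top",onz(t,(165.7,227.5),9)," seat scene",onz(s,(398.5,165.5),38)," dome top",onz(t,(153.4,224),85)," dome scene",onz(s,(400,151.8),85),two(t,(153.4,224),s,(400,151.8)))
for c in(t,s):
    for z,r in((38,46),(0,62)):
        a=np.linspace(0,2*np.pi,60);p=proj(c,np.c_[519+r*np.cos(a),231+r*np.sin(a),0*a+z]);print(z,p.min(0).round(1),p.max(0).round(1))
```

```text
foot top [516.87846412 230.66125843   9.        ]  seat scene [523.39784471 231.55890006  38.        ]  dome top [518.28228509 233.71687659  85.        ]  dome scene [518.83243523 233.98412073  85.        ] (array([518.45147594, 234.06129014,  84.65131519]), np.float64(0.5002038687456326))
38 [141.5 205.1] [181.9 246.1]
0 [140.6 200.4] [193.2 253.8]
38 [382.  155.5] [412.9 174.7]
0 [375.6 162. ] [416.4 188. ]
```

Request:
step_arm([
  {"tz": -40},
  {"tz": -80},
  {"tz": -80},
])

```text
validation failed for argument at $.mo...
```

Request:
step_arm([
  {"tx": 34,"ty": -20,"tz": 0,"roll": 0.087},
  {"tx": 67,"ty": -40,"tz": 0,"roll": 0.174},
  {"tx": 101,"ty": -60,"tz": 0,"roll": 0.26},
  {"tx": 134,"ty": -80,"tz": 0,"roll": 0.347},
  {"tx": 168,"ty": -100,"tz": 0,"roll": 0.433},
  {"tx": 201,"ty": -120,"tz": 0,"roll": 0.52},
  {"tx": 235,"ty": -140,"tz": 0,"roll": 0.607},
  {"tx": 268,"ty": -160,"tz": 0,"roll": 0.693},
  {"tx": 302,"ty": -180,"tz": 0,"roll": 0.78},
  {"tx": 335,"ty": -200,"tz": 0,"roll": 0.867},
  {"tx": 369,"ty": -220,"tz": 0,"roll": 0.953},
  {"tx": 403,"ty": -241,"tz": 0,"roll": 1.04},
], grip=95)

```text
t: 1.4
eef_pos: [517.6, -205.6, 214.8]
tcp_rot: [3.142, -0.001, -0.665]
ft_force: [1.3, -1.1, 0.4]
opening: 1.002
grip_force: 0.0
```

Request:
step_arm([
  {"tx": 0,"ty": 0,"tz": 35,"roll": 0},
  {"tx": 0,"ty": 0,"tz": 70,"roll": 0},
  {"tx": 0,"ty": 0,"tz": 100,"roll": 0},
  {"tx": 0,"ty": 0,"tz": 125,"roll": 0},
  {"tx": 0,"ty": 0,"tz": 145,"roll": 0},
  {"tx": 0,"ty": 0,"tz": 160,"roll": 0},
  {"tx": 0,"ty": 0,"tz": 170,"roll": 0},
  {"tx": 0,"ty": 0,"tz": 173,"roll": 0},
  {"tx": 0,"ty": 0,"tz": 173,"roll": 0},
])

```text
t: 2.15
eef_pos: [516.6, -207.2, 41.3]
tcp_rot: [3.141, 0.001, -0.66]
ft_force: [-1.0, 0.4, 0.7]
opening: 0.998
grip_force: 0.0
```

Request:
step_arm([
  {"tx": 0,"ty": 0,"tz": 0,"roll": 0},
  {"tx": 0,"ty": 0,"tz": 0,"roll": 0},
  {"tx": 0,"ty": 0,"tz": 0,"roll": 0},
  {"tx": 0,"ty": 0,"tz": 0,"roll": 0},
  {"tx": 0,"ty": 0,"tz": 0,"roll": 0},
  {"tx": 0,"ty": 0,"tz": 0,"roll": 0},
], grip=50)

```text
t: 2.65
eef_pos: [516.8, -207.3, 42.0]
tcp_rot: [-3.141, -0.001, -0.66]
ft_force: [0.4, 1.4, 2.3]
opening: 0.637
grip_force: 30.2
```

Request:
step_arm([
  {"tx": 0,"ty": 0,"tz": -5,"roll": 0},
  {"tx": 0,"ty": 0,"tz": -15,"roll": 0},
  {"tx": 0,"ty": 0,"tz": -30,"roll": 0},
  {"tx": 0,"ty": 0,"tz": -50,"roll": 0},
  {"tx": 0,"ty": 0,"tz": -70,"roll": 0},
  {"tx": 0,"ty": 0,"tz": -90,"roll": 0},
  {"tx": 0,"ty": 0,"tz": -110,"roll": 0},
  {"tx": 0,"ty": 0,"tz": -120,"roll": 0},
  {"tx": 0,"ty": 0,"tz": -120,"roll": 0},
])

```text
t: 3.4
eef_pos: [517.3, -207.6, 164.1]
tcp_rot: [-3.141, -0.004, -0.66]
ft_force: [-0.5, 0.3, -2.2]
opening: 0.639
grip_force: 30.0
```

Run:
```python
from h import *
print(env.state()["joints"].round(2))
s=cam("scene");t=cam("top")
a=cv2.resize(s["pixels"][120:270,190:350],(640,600));a=np.clip(a.astype(int)*1.6,0,255).astype(np.uint8);cv2.imwrite("pics/lift.png",a)
```

```text
[-0.5   0.45  1.79 -0.    0.9   1.73]
```

View pics/lift.png

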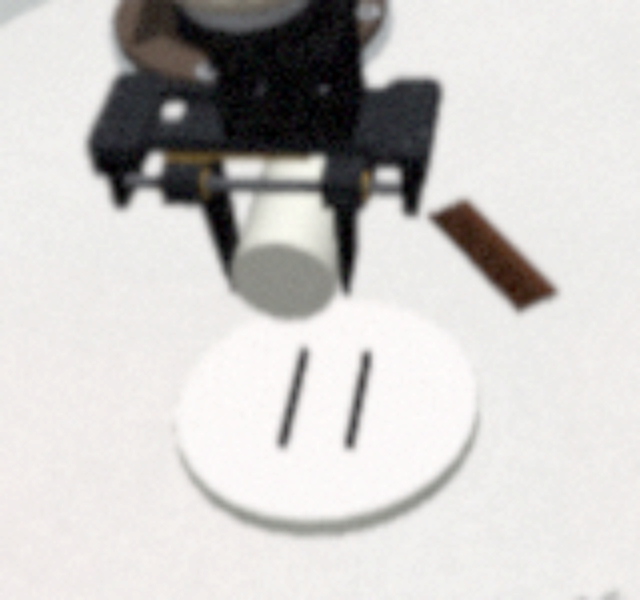

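The lift picture shows the cup held level, with its base face at about (285,280) in the crop and no swing. The tool can't tilt, so I'll use the peg as the pivot. I'll bring the lower rim against the peg's near side with the peg nosing into the mouth, then swing the grip up and over in an arc so the cup rotates mouth-down onto the peg.

Request:
step_arm([
  {"tx": -10,"ty": -25,"tz": 0,"roll": -0.04},
  {"tx": -24,"ty": -60,"tz": 0,"roll": -0.08},
  {"tx": -38,"ty": -97,"tz": 0,"roll": -0.12},
  {"tx": -53,"ty": -135,"tz": 0,"roll": -0.16},
  {"tx": -68,"ty": -173,"tz": 0,"roll": -0.2},
  {"tx": -83,"ty": -211,"tz": 0,"roll": -0.25},
  {"tx": -98,"ty": -249,"tz": 0,"roll": -0.3},
  {"tx": -112,"ty": -287,"tz": 0,"roll": -0.35},
  {"tx": -127,"ty": -324,"tz": 0,"roll": -0.4},
  {"tx": -141,"ty": -360,"tz": 0,"roll": -0.45},
  {"tx": -153,"ty": -390,"tz": 0,"roll": -0.48},
  {"tx": -160,"ty": -408,"tz": 0,"roll": -0.5},
])

```text
t: 4.5
eef_pos: [640.2, 216.5, 159.4]
tcp_rot: [3.141, 0.002, -0.156]
ft_force: [0.8, -0.4, -1.9]
opening: 0.634
grip_force: 30.0
```

Request:
step_arm([
  {"tx": 0,"ty": 0,"tz": 15,"roll": 0},
  {"tx": 0,"ty": 0,"tz": 35,"roll": 0},
  {"tx": 0,"ty": 0,"tz": 55,"roll": 0},
  {"tx": 0,"ty": 0,"tz": 72,"roll": 0},
  {"tx": 0,"ty": 0,"tz": 82,"roll": 0},
  {"tx": 0,"ty": 0,"tz": 83,"roll": 0},
  {"tx": 0,"ty": 0,"tz": 83,"roll": 0},
])

```text
t: 5.08
eef_pos: [640.2, 213.0, 77.6]
tcp_rot: [3.141, 0.002, -0.16]
ft_force: [0.3, 0.2, -1.5]
opening: 0.636
grip_force: 30.0
```

Run:
```python
from h import *
print(env.state()["joints"].round(2),env.state()["ft_force"])
s=cam("scene");t=cam("top")
a=cv2.resize(s["pixels"][90:210,350:478],(400,375));b=cv2.resize(t["pixels"][130:280,100:260],(400,375));cv2.imwrite("pics/pre.png",np.clip(np.hstack([a,b]).astype(int)*1.7,0,255).astype(np.uint8))
```

```text
[ 0.22  0.71  1.55 -0.    0.89  1.95] [ 0.28076432  0.18743702 -1.49013114]
```

View pics/pre.png

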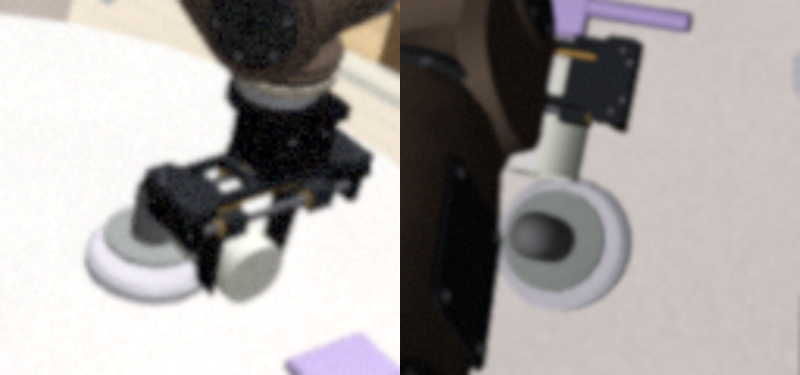

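The picture shows the cup mouth at about (545,174), in line with the peg dome at about (535,237), with roughly 30 mm of gap. I'll close in slowly.

Request:
step_arm([
  {"tx": -8,"ty": 0,"tz": 0,"roll": 0},
  {"tx": -16,"ty": 0,"tz": 0,"roll": 0},
  {"tx": -22,"ty": 0,"tz": 0,"roll": 0},
  {"tx": -26,"ty": 0,"tz": 0,"roll": 0},
  {"tx": -28,"ty": 0,"tz": 0,"roll": 0},
  {"tx": -30,"ty": 0,"tz": 0,"roll": 0},
  {"tx": -32,"ty": 0,"tz": 0,"roll": 0},
  {"tx": -32,"ty": 0,"tz": 0,"roll": 0},
])

```text
t: 5.85
eef_pos: [610.8, 218.2, 79.7]
tcp_rot: [-3.14, -0.005, -0.16]
ft_force: [6.5, -1.4, -0.5]
opening: 0.635
grip_force: 30.0
```

Request:
step_arm([
  {"tx": -4,"ty": 0,"tz": -6,"roll": 0},
  {"tx": -7,"ty": 0,"tz": -12,"roll": 0},
  {"tx": -11,"ty": 0,"tz": -18,"roll": 0},
  {"tx": -15,"ty": 0,"tz": -23,"roll": 0},
  {"tx": -20,"ty": 0,"tz": -28,"roll": 0},
  {"tx": -24,"ty": 0,"tz": -33,"roll": 0},
  {"tx": -24,"ty": 0,"tz": -33,"roll": 0},
])

```text
t: 6.43
eef_pos: [585.2, 222.2, 112.6]
tcp_rot: [-3.141, -0.001, -0.16]
ft_force: [3.7, -1.8, -1.2]
opening: 0.638
grip_force: 30.0
```

Run:
```python
from h import *
print(env.state()["moment"],env.state()["ft_force"])
s=cam("scene");t=cam("top")
a=cv2.resize(s["pixels"][90:210,350:478],(400,375));b=cv2.resize(t["pixels"][130:280,100:260],(400,375));cv2.imwrite("pics/a30.png",np.clip(np.hstack([a,b]).astype(int)*1.7,0,255).astype(np.uint8))
```

```text
[-0.11303854 -0.74118017 -0.01647686] [ 3.72517645 -1.78742434 -1.22349189]
```

View pics/a30.png

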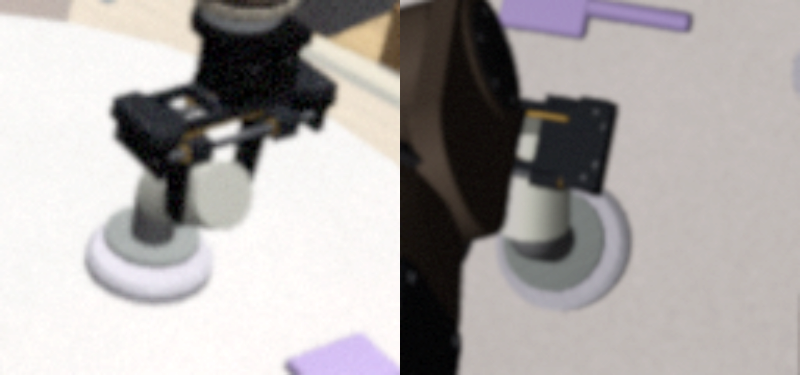

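The picture shows the cup rotating about the peg: the base face is turning upward and the rim covers the peg tip at about (540,245). Contact force is small, so I continue the arc.

Request:
step_arm([
  {"tx": -6,"ty": 0,"tz": -4,"roll": 0},
  {"tx": -11,"ty": 0,"tz": -8,"roll": 0},
  {"tx": -17,"ty": 0,"tz": -11,"roll": 0},
  {"tx": -23,"ty": 0,"tz": -14,"roll": 0},
  {"tx": -30,"ty": 0,"tz": -16,"roll": 0},
  {"tx": -36,"ty": 0,"tz": -17,"roll": 0},
  {"tx": -43,"ty": 0,"tz": -18,"roll": 0},
  {"tx": -50,"ty": 0,"tz": -19,"roll": 0},
  {"tx": -50,"ty": 0,"tz": -19,"roll": 0},
])

```text
t: 7.28
eef_pos: [534.6, 230.2, 130.8]
tcp_rot: [3.141, 0.0, -0.16]
ft_force: [3.5, -1.6, -4.2]
opening: 0.635
grip_force: 30.0
```

Run:
```python
from h import *
print(env.state()["moment"],env.state()["ft_force"])
s=cam("scene");t=cam("top")
a=cv2.resize(s["pixels"][90:210,350:478],(400,375));b=cv2.resize(t["pixels"][130:280,100:260],(400,375));cv2.imwrite("pics/a70.png",np.clip(np.hstack([a,b]).astype(int)*1.7,0,255).astype(np.uint8))
```

```text
[-0.36039384 -0.61924418 -0.01280505] [ 3.53403031 -1.56283207 -4.22685846]
```

View pics/a70.png

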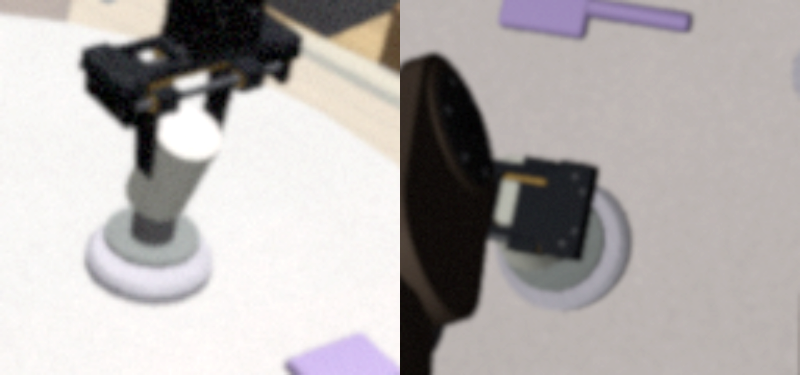

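The picture shows the cup over the peg, still leaning about 20°. I'll finish the arc, then recentre and lower.

Request:
step_arm([
  {"tx": -6,"ty": 0,"tz": 0,"roll": 0},
  {"tx": -12,"ty": 0,"tz": 1,"roll": 0},
  {"tx": -18,"ty": 0,"tz": 3,"roll": 0},
  {"tx": -22,"ty": 0,"tz": 4,"roll": 0},
  {"tx": -24,"ty": 0,"tz": 4,"roll": 0},
  {"tx": -24,"ty": 0,"tz": 4,"roll": 0},
])

```text
t: 7.88
eef_pos: [512.2, 233.9, 126.6]
tcp_rot: [-3.142, -0.0, -0.16]
ft_force: [4.6, -0.9, -1.9]
opening: 0.637
grip_force: 29.9
```

Run:
```python
from h import *
print(env.state()["moment"],env.state()["ft_force"])
s=cam("scene");t=cam("top")
a=cv2.resize(s["pixels"][90:210,350:478],(560,525));cv2.imwrite("pics/a90.png",np.clip(a.astype(int)*1.7,0,255).astype(np.uint8))
```

```text
[-0.24610688 -1.02211201 -0.03957764] [ 4.62541048 -0.86906488 -1.89764308]
```

View pics/a90.png

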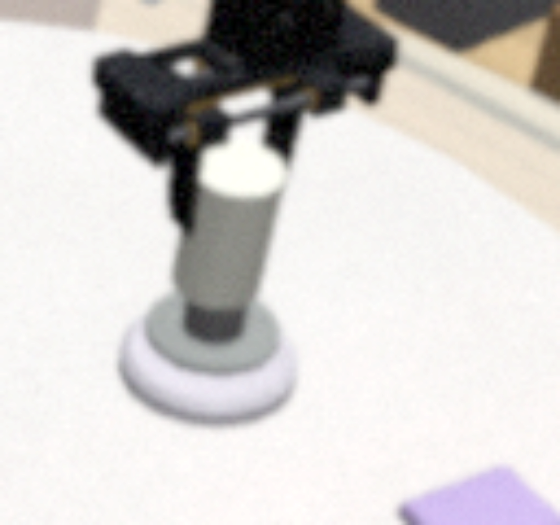

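The picture shows the cup nearly vertical, its edges leaning about 12.5° in the image. I'll work out how much of that is perspective.

```bash
cat >> h.py <<'E'
def edges(c,r0=138,r1=152):
    # left/right edge columns of the cup in the scene view by gradient
    g=cv2.GaussianBlur(c["pixels"],(3,3),0).max(2).astype(float)
    out=[]
    for r in range(r0,r1):
        d=np.diff(g[r,384:424]); 
        out.append((r,384.5+np.argmin(d[:14]),384.5+14+np.argmax(d[14:])))
    return np.array(out)
E
python3 - <<'E'
from h import *
s=cam("scene")
e=edges(s);print(e[::3].tolist(),[np.polyfit(e[:,0],e[:,i],1)[0].round(3) for i in(1,2)])
for th in(0,.05,.1,.15,.2,.25):  # base lean opposite to u
    u=np.array([-.987,.159,0]);a=np.sin(th)*-u+np.array([0,0,np.cos(th)]);w=[]
    o=np.array([518.5,232.5,70])
    v=np.array([.605,.796,0]) # camera-right-ish
    for k in(-1,1):
        p=proj(s,[o+30*k*v,o+30*k*v+70*a]);w.append(((p[1]-p[0])[0]/(p[1]-p[0])[1]).round(3))
    print(th,w)
E
```

```text
[[138.0, 388.5, 412.5], [141.0, 390.5, 412.5], [144.0, 390.5, 411.5], [147.0, 389.5, 410.5], [150.0, 389.5, 409.5]] [np.float64(0.02), np.float64(-0.246)]
0 [np.float64(-0.129), np.float64(-0.175)]
0.05 [np.float64(-0.168), np.float64(-0.218)]
0.1 [np.float64(-0.211), np.float64(-0.265)]
0.15 [np.float64(-0.257), np.float64(-0.316)]
0.2 [np.float64(-0.308), np.float64(-0.371)]
0.25 [np.float64(-0.364), np.float64(-0.433)]
```

Only about 0.09 rad of that is real lean. I'll push about 7 mm further, check, then recentre.

Request:
step_arm([
  {"tx": -3,"ty": 0,"tz": 0,"roll": 0},
  {"tx": -5,"ty": 0,"tz": 0,"roll": 0},
  {"tx": -7,"ty": 0,"tz": 0,"roll": 0},
  {"tx": -7,"ty": 0,"tz": 0,"roll": 0},
  {"tx": -7,"ty": 0,"tz": 0,"roll": 0},
])

```text
t: 8.45
eef_pos: [505.2, 235.0, 126.3]
tcp_rot: [3.141, 0.0, -0.16]
ft_force: [4.7, -1.4, -4.3]
opening: 0.63
grip_force: 29.7
```

Run:
```python
from h import *
s=cam("scene")
e=edges(s);print(e[::3].tolist(),[np.polyfit(e[:,0],e[:,i],1)[0].round(3) for i in(1,2)])
a=cv2.resize(s["pixels"][90:210,350:478],(560,525));cv2.imwrite("pics/b90.png",np.clip(a.astype(int)*1.7,0,255).astype(np.uint8))
```

```text
[[138.0, 387.5, 411.5], [141.0, 389.5, 411.5], [144.0, 389.5, 410.5], [147.0, 389.5, 410.5], [150.0, 389.5, 409.5]] [np.float64(0.053), np.float64(-0.176)]
```

View pics/b90.png

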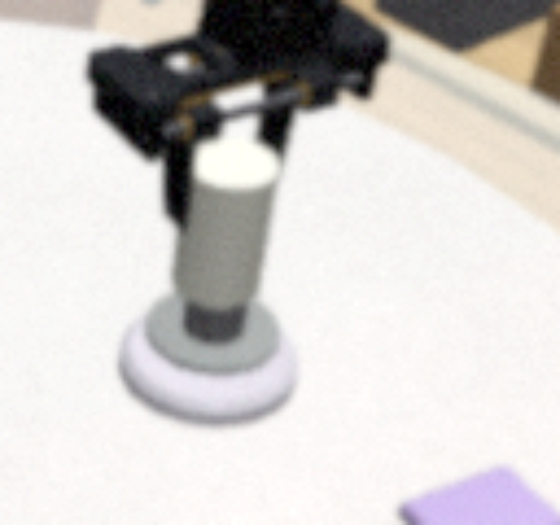

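The picture shows the cup upright: its edge slopes of about -0.15 and -0.18 match the vertical model. Now I back off about 6 mm to centre the bore on the peg, then lower to just above the seat.

Request:
step_arm([
  {"tx": 3,"ty": 0,"tz": 0,"roll": 0},
  {"tx": 6,"ty": 0,"tz": 0,"roll": 0},
  {"tx": 6,"ty": 0,"tz": 0,"roll": 0},
  {"tx": 6,"ty": 0,"tz": 0,"roll": 0},
])

```text
t: 8.83
eef_pos: [510.9, 234.0, 126.4]
tcp_rot: [3.141, 0.001, -0.16]
ft_force: [-0.5, 1.0, -2.0]
opening: 0.633
grip_force: 29.9
```

Run:
```python
from h import *
print(env.state()["ft_force"],env.state()["eef_pos"])
s=cam("scene")
e=edges(s);print(e[::3].tolist(),[np.polyfit(e[:,0],e[:,i],1)[0].round(3) for i in(1,2)])
print("base before",onz(s,(404.2,127.3),167))
```

```text
[-0.53503158  1.03712309 -1.96724621] [510.91450933 233.98979705 126.40034093]
[[138.0, 388.5, 412.5], [141.0, 390.5, 412.5], [144.0, 391.5, 411.5], [147.0, 390.5, 411.5], [150.0, 390.5, 410.5]] [np.float64(0.088), np.float64(-0.171)]
base before [517.32188555 237.51866883 167.        ]
```

Request:
step_arm([
  {"tx": 0,"ty": 0,"tz": 3,"roll": 0},
  {"tx": 0,"ty": 0,"tz": 7,"roll": 0},
  {"tx": 0,"ty": 0,"tz": 11,"roll": 0},
  {"tx": 0,"ty": 0,"tz": 15,"roll": 0},
  {"tx": 0,"ty": 0,"tz": 19,"roll": 0},
  {"tx": 0,"ty": 0,"tz": 22,"roll": 0},
  {"tx": 0,"ty": 0,"tz": 22,"roll": 0},
  {"tx": 0,"ty": 0,"tz": 22,"roll": 0},
])

```text
t: 9.55
eef_pos: [511.1, 234.0, 104.4]
tcp_rot: [3.141, 0.0, -0.16]
ft_force: [-0.1, 0.3, -2.6]
opening: 0.627
grip_force: 29.9
```

Request:
step_arm([
  {"tx": 0,"ty": 0,"tz": 2,"roll": 0},
  {"tx": 0,"ty": 0,"tz": 4,"roll": 0},
  {"tx": 0,"ty": 0,"tz": 6,"roll": 0},
  {"tx": 0,"ty": 0,"tz": 8,"roll": 0},
  {"tx": 0,"ty": 0,"tz": 9,"roll": 0},
  {"tx": 0,"ty": 0,"tz": 10,"roll": 0},
  {"tx": 0,"ty": 0,"tz": 10,"roll": 0},
  {"tx": 0,"ty": 0,"tz": 10,"roll": 0},
])

```text
t: 10.22
eef_pos: [511.2, 234.1, 94.6]
tcp_rot: [3.141, 0.0, -0.16]
ft_force: [0.5, 0.2, -2.7]
opening: 0.632
grip_force: 29.9
```

Request:
step_arm([
  {"tx": 0,"ty": 0,"tz": 1,"roll": 0},
  {"tx": 0,"ty": 0,"tz": 2,"roll": 0},
  {"tx": 0,"ty": 0,"tz": 3,"roll": 0},
  {"tx": 0,"ty": 0,"tz": 3,"roll": 0},
])

```text
t: 10.55
eef_pos: [511.2, 234.1, 91.6]
tcp_rot: [3.142, -0.0, -0.16]
ft_force: [0.1, -0.7, -1.1]
opening: 0.629
grip_force: 29.9
```

Request:
step_arm([
  {"tx": 0,"ty": 0,"tz": 1,"roll": 0},
  {"tx": 0,"ty": 0,"tz": 2,"roll": 0},
  {"tx": 0,"ty": 0,"tz": 2,"roll": 0},
  {"tx": 0,"ty": 0,"tz": 2,"roll": 0},
])

```text
t: 10.88
eef_pos: [511.2, 234.1, 89.9]
tcp_rot: [-3.142, -0.0, -0.16]
ft_force: [-1.8, 0.4, 4.1]
opening: 0.632
grip_force: 30.0
```

Seat contact felt, with the plate still raised. Now I press.

Request:
step_arm([
  {"tx": 0,"ty": 0,"tz": 2,"roll": 0},
  {"tx": 0,"ty": 0,"tz": 4,"roll": 0},
  {"tx": 0,"ty": 0,"tz": 6,"roll": 0},
  {"tx": 0,"ty": 0,"tz": 8,"roll": 0},
  {"tx": 0,"ty": 0,"tz": 10,"roll": 0},
  {"tx": 0,"ty": 0,"tz": 12,"roll": 0},
  {"tx": 0,"ty": 0,"tz": 13,"roll": 0},
  {"tx": 0,"ty": 0,"tz": 13,"roll": 0},
  {"tx": 0,"ty": 0,"tz": 13,"roll": 0},
])

```text
t: 11.63
eef_pos: [511.3, 234.1, 77.4]
tcp_rot: [-3.141, -0.001, -0.16]
ft_force: [-3.3, -1.0, 10.3]
opening: 0.632
grip_force: 30.0
```

Request:
step_arm([
  {"tx": 0,"ty": 0,"tz": 1,"roll": 0},
  {"tx": 0,"ty": 0,"tz": 2,"roll": 0},
  {"tx": 0,"ty": 0,"tz": 3,"roll": 0},
  {"tx": 0,"ty": 0,"tz": 3,"roll": 0},
  {"tx": 0,"ty": 0,"tz": 3,"roll": 0},
])

```text
t: 12.05
eef_pos: [511.5, 234.4, 76.7]
tcp_rot: [-3.14, -0.003, -0.16]
ft_force: [-11.8, -2.1, 37.9]
opening: 0.635
grip_force: 30.4
```

The force jumped to 38 N after about 13.7 mm of travel, so the plate is home. I relax, release and withdraw.

Request:
step_arm([
  {"tx": 0,"ty": 0,"tz": -2,"roll": 0},
  {"tx": 0,"ty": 0,"tz": -2,"roll": 0},
  {"tx": 0,"ty": 0,"tz": -2,"roll": 0},
])

```text
t: 12.3
eef_pos: [511.4, 234.3, 77.1]
tcp_rot: [-3.141, -0.002, -0.16]
ft_force: [-5.9, -0.9, 17.5]
opening: 0.631
grip_force: 29.7
```

Request:
step_arm([
  {"tx": 0,"ty": 0,"tz": 0,"roll": 0},
  {"tx": 0,"ty": 0,"tz": 0,"roll": 0},
  {"tx": 0,"ty": 0,"tz": 0,"roll": 0},
  {"tx": 0,"ty": 0,"tz": 0,"roll": 0},
  {"tx": 0,"ty": 0,"tz": 0,"roll": 0},
  {"tx": 0,"ty": 0,"tz": 0,"roll": 0},
  {"tx": 0,"ty": 0,"tz": 0,"roll": 0},
], grip=95)

```text
t: 12.88
eef_pos: [511.2, 234.0, 75.5]
tcp_rot: [3.141, 0.0, -0.16]
ft_force: [0.6, -0.5, 0.1]
opening: 0.991
grip_force: 0.0
```

Request:
step_arm([
  {"tx": 0,"ty": 0,"tz": -10,"roll": 0},
  {"tx": 0,"ty": 0,"tz": -25,"roll": 0},
  {"tx": 0,"ty": 0,"tz": -45,"roll": 0},
  {"tx": 0,"ty": 0,"tz": -70,"roll": 0},
  {"tx": 0,"ty": 0,"tz": -100,"roll": 0},
  {"tx": 0,"ty": 0,"tz": -130,"roll": 0},
  {"tx": 30,"ty": 0,"tz": -155,"roll": 0},
  {"tx": 65,"ty": 0,"tz": -170,"roll": 0},
  {"tx": 100,"ty": 0,"tz": -170,"roll": 0},
  {"tx": 130,"ty": 0,"tz": -170,"roll": 0},
  {"tx": 130,"ty": 0,"tz": -170,"roll": 0},
])

```text
t: 13.8
eef_pos: [643.4, 211.8, 245.8]
tcp_rot: [-3.141, -0.002, -0.162]
ft_force: [-0.6, 1.2, 0.5]
opening: 0.994
grip_force: 0.0
```

Run:
```python
from h import *
s=cam("scene");t=cam("top")
a=cv2.resize(s["pixels"][110:200,350:446],(400,375));b=cv2.resize(t["pixels"][180:270,120:216],(400,375));cv2.imwrite("pics/end.png",np.clip(np.hstack([a,b]).astype(int)*1.7,0,255).astype(np.uint8))
for h in(119,):
  for c in(s,t):
    for z,r in((24,46),(24,30),(119,30)):
        q=np.linspace(0,2*np.pi,60);p=proj(c,np.c_[518.5+r*np.cos(q),232.5+r*np.sin(q),0*q+z]);o=np.array([350,110] if c is s else [120,180]);k=400/96
        print(z,r,((p.min(0)-o)*k).round(),((p.max(0)-o)*k).round())
```

```text
24 46 [133. 204.] [260. 284.]
24 30 [155. 217.] [238. 269.]
119 30 [168. 110.] [257. 161.]
24 46 [ 96. 109.] [262. 277.]
24 30 [125. 138.] [233. 248.]
119 30 [ 60. 117.] [178. 237.]
```

View pics/end.png

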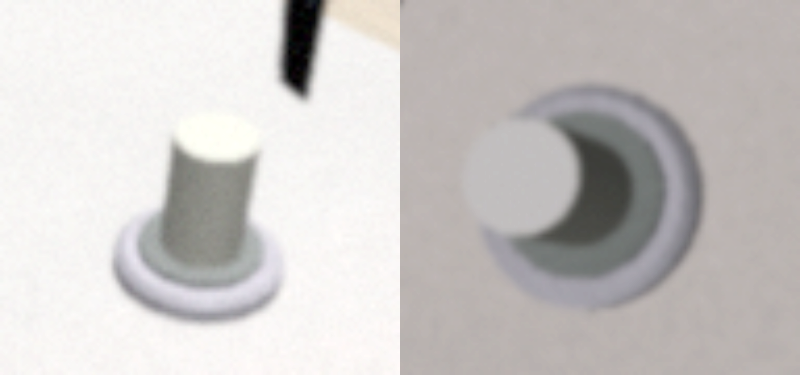

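The final picture shows the cup upright over the peg, with its base disc at scene (217,138) and top (522,178), within about 3 mm of the prediction for a seated cup. The plate's lower edge is at row 285 against 284 expected for fully home. Handing in.

```bash
python3 -c "
from cell import env
print(env.job_done())"
```

```text
the job is handed in; nothing more can be done
None
```

The cup is upside down over the peg, the seat plate looks fully home (about 13.7 mm of travel and the force jump at the stop), the arm is clear and the job is handed in; the judge returned no verdict.

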